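# Hold a freshly waxed wooden apple over its drip dish with the tongs

### The arm

A 6-joint arm with a two-finger parallel gripper is mounted at the origin on the work surface. World frame = base frame: x ahead of the robot, y to its left, z up, the work surface at z = 0. Lengths are in m, angles in rad, forces in N, time in s.
With the tool pointing down it reaches from about 0.325 to 0.775 m from the base axis. Payload 5.5 kg.
Tool frame: the origin (TCP) lies at the very end of the fingers, on their centre line; the grasp point (between the pads) lies 19 mm behind it (bot.grasp_offset is the distance from the TCP to the grasp point, in m); x points along the fingers, y is the direction in which the jaws open and shut, and the axes are right-handed (so a half turn about x gives the same grasp; the last joint's range is limited). The gripper opens to 85 mm and grips with 20 to 120 N. Pads are 22 mm wide; open, the fingers measure 114 mm over their backs; the gripper's body (76 mm by 85 mm) begins 54 mm behind the grasp point. The pads swing forward as they close: fully open they stand 13 mm farther back than shut.
Start: joints at [1.149, 0.091, 1.231, -0, 1.82, -0.057], TCP at [0.214, 0.561, 0.231] pointing down, gripper open.
Joint ranges: [-2.87, 2.87], [-0.86, 2.18], [0.17, 2.46], [-1.51, 4.65], [0.06, 2.69], [-2.65, 2.65]. Speed limits (rad/s): [2.57, 2.57, 3.01, 3.14, 3.14, 3.14].

### API

Orientations are given as [roll, pitch, yaw] about the fixed x, y, z axes, in that order (R = Rz(yaw) Ry(pitch) Rx(roll)).
In Python, from bench import bot gives the robot as it stands.
- The arm moves only by the shell command python3 -m crank 'ROWS'. ROWS is JSON, a list of rows, each an object with "dp": the shift along the world's x, y, z in mm, a list of three; "yaw": the turn about the world's z in rad; "gripper": the closure, from 0 (fully open) to 1 (shut). A call has exactly 5 rows; each row shifts and turns the pose as measured when the row begins; what a row does not reach is not made up. A row lasts 1/10 s, in which the tool goes at most 50 mm and 8.59 degrees, less where a joint would pass 70% of its speed; a pose out of reach is approached as far as the arm can. A call with a gripper value outside its range is refused whole. The fingers move at their own pace and stop on an object; the grip force is fixed at half the most. Time passes only in rows, so rows that do not move let the fingers close, or fill a call up. It gives the time, the measured TCP pose, the force and the opening at its end, in the units of the state.
- bot.get_state(): the state, without advancing time (a new reading comes with each control period).
- bot.grab_frame(name): name is "scene" or "side" or "wrist"; returns a dict with "image" (400x640x3 uint8, red, green, blue), "vertical_fov" (degrees; the focal length in pixels is half the picture's height over the tangent of half this angle, whatever the lens; pixels are square), "cx", "cy" (the principal point, pixels), "world_to_cam" (4x4, takes a point from world to camera coordinates). Camera axes: x right, y up, looking along -z (the intrinsics and any distortion apply to the point x, -y, -z); pixel columns grow to the right and rows downward; lengths in m; the calibration is good to about 2 mm. A picture is of the moment at which its call begins. There is no depth.
- bot.close_job(): hands the job in, once; it reports no verdict.
Trained networks look in a picture, given as the dict that the camera call returned (one of the last four; its "shot" number tells which), for a name from the list of things; names that differ only in an ending like _2 or _b are one class to them, and where a whole thing is asked for, a point or a joint stands for the part that bears it (a point fixed in the world has none). Each returns a list of dicts, best first, with "score" (0 to 1); they miss things now and then, are a little off and sometimes report something else, mostly with a low value. They report only what shows in the picture. A call takes as long as a camera call. They do not tell look-alikes from the thing itself.
- bot.spot_in(name, picture): "bbox" ([left, top, width, height] as shares, 0 to 1, of the picture: columns of its width, rows of its height, round what is visible of it).
- bot.silhouettes(name, picture): "region" (400x640 bool, what is visible of it) and "bbox" ([left, top, width, height] as shares, 0 to 1, of the picture: columns of its width, rows of its height, round what is visible of it).
- bot.pinpoint(name, picture): "point" ([column, row] as shares, 0 to 1, of the picture: columns of its width, rows of its height: a listed point, or the origin of a listed thing).
The state is a dict: "time_s": time; "joint_pos": joint angles; "qvel": joint speeds; "joint_efforts": joint torques, N m; "eef_pos": TCP position; "eef_rot": TCP orientation; "contact_force": force on the tool from outside, world axes, zero at the start; "ft_torque": the same for the moment, N m; "width": finger opening in m.
Only numpy, scipy, OpenCV 4.12 (cv2) and the standard library are available. Lean on these libraries where they do the work, as an engineer would, in place of code of your own. Each camera call takes 0.05 s, during which the arm holds its last target. There are 200 camera calls.

### The job

Stand the small metal dish upright on the narrow flat-topped wooden post, centred, and let go of it. Then grip the tongs, close their jaws on the freshly waxed wooden apple without touching the apple with the gripper, lift it off its ring stand and hold it in the tongs a few centimetres clear above the middle of the dish so that it can drip off. Finish while still holding it there, touching neither dish nor post with tongs or apple, and leave everything else on the bench where it is.

Things in the scene. Friction and masses are not known exactly. Their poses are not given: they have to be found in the camera images.
- dish: Round straight-walled bare metal drip dish, open at the top: 62 mm outside diameter, 20 mm high, wall 3 mm, floor 4 mm, about 90 g, loose on the bench. Origin at the centre of its underside, z up.
- post_stand: Fixed turned wooden post with a flat round top, the narrow raised support for the dish: foot 64 mm diameter, shaft 20 mm, top disc 44 mm diameter, 70 mm high in all. Origin at the centre of its foot on the bench.
- post_top (a point): Centre of the flat top face of post_stand, 70 mm above the bench; the dish's underside belongs here.
- ring_stand: Fixed turned wooden stand, 70 mm high, foot 64 mm diameter, shaft 16 mm, with a small open cup (31 mm outside diameter, mouth 25 mm) at the top in which the apple rests. Origin at the centre of its foot on the bench.
- apple: Freshly waxed plain wooden apple: a 40 mm diameter ball with a short dark stem on top, about 30 g, lying loose in the cup of ring_stand; it can be lifted straight out. Origin at its underside (turns with it).
- apple_center (a point): Centre of the apple, 86 mm above the bench at the start.
- tongs: Plain steel serving tongs, 237 mm long, 27 mm high, about 110 g, lying loose and flat: two arms with black grips, hinged at the tail about an upright pin, sprung apart. Origin at their underside, below the grip zone; x runs from tail to jaws, y across, z up. Tail pin at x = -95 mm, tail end at -125, jaws 34 mm long centred at x = +94. They balance near x = 0 and are gripped from above, across y.
- tongs_jaws (a point): Point midway between the jaws (x = 94, z = 13.5 mm on the tongs), where the apple's centre belongs. Gap between the jaws: 66 mm sprung open, 40 mm on the apple, 24 mm fully closed. Each jaw is a shallow level V groove, 25 mm high, that seats a ball at mid height.
- tongs_grip (a point): Middle of the grip zone (x = 0, z = 13.5 mm on the tongs): flat outer faces 26 mm high, 66 mm long. Width over them here: 54 mm sprung open, 41 mm with the jaws on the apple, 33 mm fully closed. Squeezing here takes about 7.5 N to start and 10 N to reach the apple; about half of any more presses the apple. Squeezed to about 50 mm they can be carried with the jaws still apart.
- tongs_left (a joint): Angle by which the left arm of the tongs has closed, rad: 0 sprung open, about 0.068 on the apple, 0.11 fully closed. The right arm moves equally.
- cone: Bystander: a fir cone standing on end near the middle of the bench, 42 mm diameter, 52 mm high, loose. Origin at its underside.
- candle: Bystander: white pillar candle, 60 mm diameter, 75 mm high, loose, beyond the stands. Origin at its underside.
- spool: Bystander: spool of binding wire, 52 mm diameter, 38 mm high, loose, far left. Origin at its underside.
- jar: Bystander: glass jar with metal lid, 64 mm diameter, 85 mm high, loose, far right. Origin at its underside.
- slices: Bystander: stack of three bark-edged wood slices, 60 mm diameter, 24 mm high, loose, on the left. Origin at its underside.
- pot: Bystander: empty terracotta pot, 64 mm diameter, 55 mm high, loose, on the right. Origin at its underside.
- tealight: Bystander: tealight in a metal cup, 38 mm diameter, 16 mm high, loose, between cone and stands. Origin at its underside.
Not all that is in view belongs to the job. What is shaped like the apple but blue or pink is not meant. Leave any turquoise look-alike of the ring_stand alone.

How it is judged:
On the way, in this order (a step that is already met when the one before it is completed fails the run):
1. the dish stands centred and upright on the post, released (horizontal distance between dish and post_top below 0.013 m and z of dish in the frame of post_top between -0.004 and 0.004 m and angle between dish's own z axis and vertical below 0.08 rad and contact force between dish and the fingers below 0.05 N and linear speed of dish below 0.02 m/s), for 0.3 s.
2. the apple is lifted off its ring stand in the tongs (contact force between apple and tongs above 0.3 N and contact force between tongs and the fingers above 1 N and contact force between apple and ring_stand below 0.05 N and height (world z) of apple_center above 0.1 m), for 0.2 s.
At the end, for the whole second after the job is handed in: Dish released on the post: within 13 mm of its axis and 4 mm of its top, tilt under 0.08 rad. Apple still, in the finger-held tongs, within 22 mm of the dish axis, its centre 118 to 200 mm above the bench; apple and tongs touch no dish, post or stand; no finger on the apple (all of step 1 and contact force between apple and tongs above 0.3 N and contact force between tongs and the fingers above 1 N and contact force between each of apple, tongs and ring_stand below 0.05 N and linear speed of apple below 0.03 m/s and horizontal distance between apple_center and dish below 0.022 m and height (world z) of apple_center between 0.118 and 0.2 m and contact force between each of apple, tongs and dish below 0.05 N and contact force between each of apple, tongs and post_stand below 0.05 N and contact force between apple and the fingers below 0.05 N and height (world z) of tongs_grip above 0.08 m); the arm keeps its last pose, push and grip.
It fails at once if the gripper touches the waxed apple (contact force between apple and the fingers above 0.2 N).
It fails at once if the apple is dropped or knocked off (height (world z) of apple_center below 0.06 m).
It fails at once if a bystander is moved by more than 30 mm (distance of any of cone, candle, spool, jar, slices, pot, tealight from where it was at the start of the episode above 0.03 m).
It also fails if it takes over 72 s, if anything falls off the work surface, if the arm or the gripper's body presses on something with over 40 N, if the wrist force passes 120 N, or if a joint passes its speed limit or range.

## Working session

There is one attempt and no reset: what is moved stays moved. The work goes in short steps, Python scripts to look and compute and a shell command to move; the robot and the scene stay as the last step left them, time stands still between calls to the robot, and variables do not carry over. Pictures are saved under pics/ and viewed, about 8 in all and at most 12, crops included, and the job is handed in when it is done.

```bash
ls; mkdir -p pics
cat > h.py <<'E'
import numpy as np, cv2
from bench import bot
def cam(p):
    f=200/np.tan(np.radians(p["vertical_fov"])/2); return f,p["cx"],p["cy"],np.array(p["world_to_cam"])
def ray(p,u,v):
    f,cx,cy,T=cam(p); d=np.array([(u-cx)/f,-(v-cy)/f,-1]); R=T[:3,:3]; return -R.T@T[:3,3], R.T@d
def onz(p,u,v,z):
    o,d=ray(p,u,v); return o+d*(z-o[2])/d[2]
def proj(p,X):
    f,cx,cy,T=cam(p); c=T[:3,:3]@np.array(X)+T[:3,3]; return np.array([cx+f*c[0]/-c[2], cy-f*c[1]/-c[2]])
def tri(obs):
    A=np.zeros((3,3));b=np.zeros(3)
    for p,u,v in obs:
        o,d=ray(p,u,v); d/=np.linalg.norm(d); M=np.eye(3)-np.outer(d,d); A+=M;b+=M@o
    return np.linalg.solve(A,b)
def save(p,n): cv2.imwrite("pics/"+n,cv2.cvtColor(p["image"],cv2.COLOR_RGB2BGR))
E
python3 - <<'E'
from h import *
P={}
for n in("scene","side"):
    p=bot.grab_frame(n);P[n]=p;save(p,n+"1.png");print(n,[k for k in p if k!="image"],p["cx"],p["cy"],p["vertical_fov"],ray(p,320,200)[0].round(3), {k:p[k] for k in p if k not in("image","world_to_cam")})
    for t in("dish","post_stand","post_top","ring_stand","apple_center","tongs","tongs_jaws","tongs_grip","cone","candle","spool","jar","slices","pot","tealight"):
        z={"post_top":.07,"apple_center":.086,"tongs_jaws":.0135,"tongs_grip":.0135}.get(t,0)
        print(t,[(round(d["score"],2),np.round([d["point"][0]*640,d["point"][1]*400]).tolist(),onz(p,d["point"][0]*640,d["point"][1]*400,z)[:2].round(3).tolist()) for d in bot.pinpoint(t,p)[:4]])
print(bot.get_state())
E
```

```text
pics
scene ['vertical_fov', 'cx', 'cy', 'world_to_cam', 'shot'] 313.4905432261721 190.8488409612499 51.96635278794234 [ 1.324 -0.115  0.746] {'vertical_fov': 51.96635278794234, 'cx': 313.4905432261721, 'cy': 190.8488409612499, 'shot': 1}
dish []
post_stand [(0.61, [346.0, 226.0], [0.632, 0.06])]
post_top [(0.93, [350.0, 207.0], [0.638, 0.066]), (0.36, [318.0, 275.0], [0.822, -0.04])]
ring_stand [(0.71, [278.0, 286.0], [0.785, -0.123]), (0.62, [287.0, 239.0], [0.654, -0.091])]
apple_center [(0.8, [280.0, 220.0], [0.672, -0.102]), (0.74, [250.0, 264.0], [0.786, -0.173]), (0.59, [241.0, 238.0], [0.71, -0.19]), (0.19, [151.0, 228.0], [0.649, -0.389])]
tongs [(0.57, [408.0, 173.0], [0.455, 0.278])]
tongs_jaws [(0.65, [420.0, 192.0], [0.556, 0.276]), (0.25, [217.0, 193.0], [0.471, -0.26])]
tongs_grip [(0.89, [409.0, 170.0], [0.461, 0.279])]
cone [(0.7, [317.0, 180.0], [0.446, 0.015])]
candle [(0.86, [319.0, 273.0], [0.765, -0.029])]
spool [(0.89, [438.0, 237.0], [0.705, 0.27]), (0.6, [407.0, 172.0], [0.45, 0.277])]
jar [(0.86, [213.0, 271.0], [0.722, -0.265])]
slices [(0.79, [473.0, 202.0]
[... 1378 characters left out ...]
227.0], [0.537, 0.024])]
{'time_s': 1.6, 'joint_pos': array([ 1.14931342e+00,  9.10776339e-02,  1.23070436e+00,  1.26679500e-05,
        1.81978837e+00, -5.66658897e-02]), 'qvel': array([-5.46759400e-05,  1.29386078e-03,  2.05577230e-04, -6.96130014e-04,
       -5.25273737e-04,  1.23869048e-03]), 'joint_efforts': array([ 8.50158431e-04, -4.58456254e+01, -4.18083000e+01,  1.53222991e-04,
        7.21058404e-04,  6.02936474e-07]), 'eef_pos': array([0.21405177, 0.56053527, 0.23128615]), 'eef_rot': array([2.01758462, 1.57077088, 1.65277073]), 'contact_force': array([ 0.76999436, -0.05412244, -0.11430644]), 'ft_torque': array([-0.00549822,  0.01975623, -0.01268956]), 'width': 0.08528142454798104}
```

View pictures.

View pics/scene1.png

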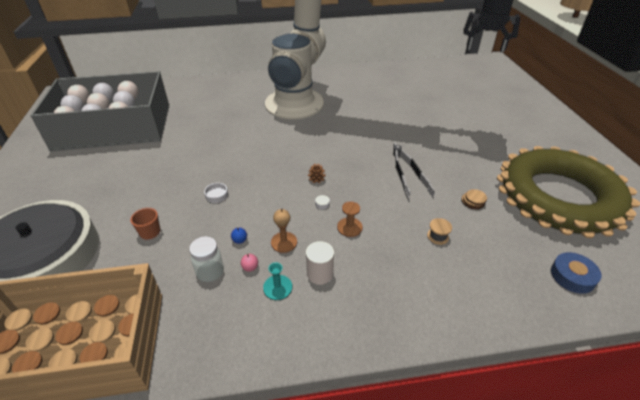

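View pics/side1.png

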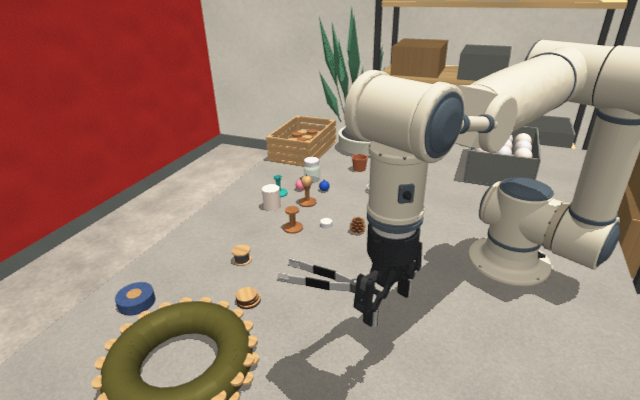

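The scene view shows the dish at about (216,192), the brown ring stand with the apple at (282,215–243), the post at (350,210–228) and the tongs at (397–432,148–190). The turquoise stand and the blue and pink balls are decoys. The side view has the arm in front of the dish. I'll start by going over the dish.

```bash
python3 -m crank '[{"dp":[13,-41,0],"yaw":0.073,"gripper":0},{"dp":[13,-41,0],"yaw":0.073,"gripper":0},{"dp":[13,-41,0],"yaw":0.073,"gripper":0},{"dp":[13,-41,0],"yaw":0.073,"gripper":0},{"dp":[13,-41,0],"yaw":0.073,"gripper":0}]'; for i in 1; do python3 -m crank '[{"dp":[13,-41,0],"yaw":0,"gripper":0},{"dp":[13,-41,0],"yaw":0,"gripper":0},{"dp":[13,-41,0],"yaw":0,"gripper":0},{"dp":[13,-41,0],"yaw":0,"gripper":0},{"dp":[13,-41,0],"yaw":0,"gripper":0}]'; done; python3 -m crank '[{"dp":[13,-41,0],"yaw":0,"gripper":0},{"dp":[13,-41,0],"yaw":0,"gripper":0},{"dp":[13,-41,0],"yaw":0,"gripper":0},{"dp":[13,-41,0],"yaw":0,"gripper":0},{"dp":[13,-41,0],"yaw":0,"gripper":0}]'
```

```text
time_s: 2.1
eef_pos: [0.2781, 0.3525, 0.2268]
eef_rot: [-1.923, 1.565, -1.902]
contact_force: [0.8, -0.0, 0.2]
width: 0.0855
time_s: 2.6
eef_pos: [0.3435, 0.1394, 0.2278]
eef_rot: [-0.865, 1.566, -0.838]
contact_force: [1.0, 0.3, 0.4]
width: 0.0855
time_s: 3.1
eef_pos: [0.4091, -0.0747, 0.2297]
eef_rot: [-0.324, 1.56, -0.297]
contact_force: [1.1, 0.2, 0.4]
width: 0.0855
```

```bash
python3 -m crank '[{"dp":[12,-37,0],"yaw":0,"gripper":0},{"dp":[12,-37,0],"yaw":0,"gripper":0},{"dp":[12,-37,0],"yaw":0,"gripper":0},{"dp":[8,-37,0],"yaw":0,"gripper":0},{"dp":[5,-25,0],"yaw":0,"gripper":0}]'
python3 - <<'E'
from h import *
s=bot.get_state();print(s["eef_pos"],s["eef_rot"])
P=[bot.grab_frame(n) for n in("wrist","side","scene")]
save(P[0],"w1.png")
def show(t,z):
    for p,n in zip(P,("wrist","side","scene")):
        print(t,n,[(round(d["score"],2),np.round([d["point"][0]*640,d["point"][1]*400]).tolist(),onz(p,d["point"][0]*640,d["point"][1]*400,z)[:2].round(4).tolist()) for d in bot.pinpoint(t,p)[:4]])
        for d in bot.spot_in(t,p)[:2]:
            b=d["bbox"];print("   box",round(d["score"],2),np.round([b[0]*640,b[1]*400,b[2]*640,b[3]*400]).tolist())
show("dish",0);show("post_top",.07);show("ring_stand",0);show("apple_center",.086)
print(P[0]["vertical_fov"],P[0]["cx"],P[0]["cy"],np.array(P[0]["world_to_cam"]).round(3))
E
```

```text
time_s: 3.6
eef_pos: [0.4589, -0.2581, 0.23]
eef_rot: [-0.336, 1.557, -0.313]
contact_force: [-0.2, 0.3, 0.3]
width: 0.0854
[ 0.45889452 -0.25810705  0.23004544] [-0.33582826  1.55728074 -0.31338142]
dish wrist [(0.6, [309.0, 162.0], [0.4588, -0.2659])]
   box 0.64 [278.0, 137.0, 62.0, 59.0]
dish side [(0.61, [376.0, 190.0], [0.4577, -0.2747])]
   box 0.55 [368.0, 184.0, 18.0, 10.0]
dish scene [(0.76, [217.0, 194.0], [0.4608, -0.2637])]
   box 0.93 [202.0, 182.0, 28.0, 22.0]
post_top wrist [(0.76, [610.0, 344.0], [0.6392, 0.0671])]
   box 0.88 [540.0, 285.0, 90.0, 78.0]
   box 0.61 [539.0, 129.0, 67.0, 50.0]
post_top side [(0.68, [291.0, 210.0], [0.6363, 0.0705]), (0.22, [248.0, 303.0], [0.5471, 0.4787])]
   box 0.41 [280.0, 273.0, 72.0, 17.0]
post_top scene [(0.63, [350.0, 205.0], [0.6327, 0.0664]), (0.4, [216.0, 196.0], [0.5482, -0.2521])]
   box 0.78 [341.0, 199.0, 23.0, 38.0]
ring_stand wrist [(0.77, [430.0, 320.0], [0.6661, -0.1031]), (0.59, [298.0, 352.0], [0.7227, -0.276]), (0.57, [559.0, 150.0], [0.4393, 0.0121])]
   box 0.67 [409.0, 309.0, 22.0, 31.0]
ring_stand side [(0.78,
[... 531 characters left out ...]
nter side [(0.63, [328.0, 225.0], [0.4875, 0.137]), (0.6, [307.0, 180.0], [0.6622, -0.1072]), (0.58, [320.0, 184.0], [0.608, -0.0956]), (0.2, [319.0, 279.0], [0.4214, 0.3585])]
   box 0.61 [297.0, 183.0, 10.0, 8.0]
   box 0.61 [317.0, 181.0, 11.0, 8.0]
apple_center scene [(0.81, [250.0, 263.0], [0.7832, -0.1744]), (0.67, [240.0, 235.0], [0.7018, -0.1919]), (0.54, [280.0, 220.0], [0.6724, -0.1027]), (0.37, [473.0, 202.0], [0.6836, 0.3481])]
   box 0.75 [275.0, 210.0, 19.0, 17.0]
   box 0.64 [240.0, 255.0, 18.0, 17.0]
61.81365792763725 314.0746332363697 198.0654291050227 [[-0.022  1.    -0.004  0.27 ]
 [-0.953 -0.022 -0.301  0.472]
 [-0.301 -0.003  0.954 -0.239]
 [ 0.     0.     0.     1.   ]]
```

View pics/w1.png

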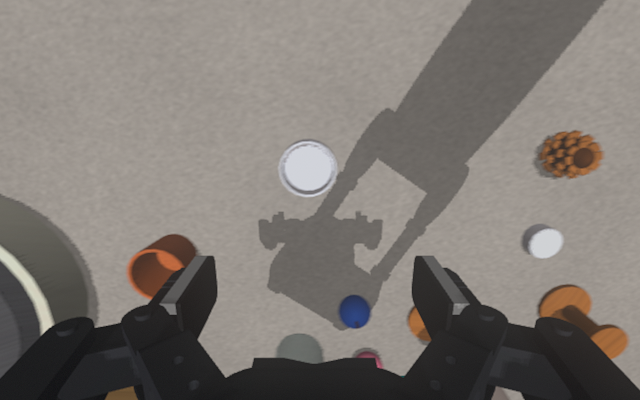

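The wrist view shows the dish at (308,168), with the pot at (165,265), the cone at (570,155), the tealight at (544,242) and the post at (580,320). I'll go down and look again from closer.

```bash
python3 -m crank '[{"dp":[1,-3,-30],"yaw":0,"gripper":0},{"dp":[1,-3,-30],"yaw":0,"gripper":0},{"dp":[0,-2,-30],"yaw":0,"gripper":0},{"dp":[0,0,-30],"yaw":0,"gripper":0},{"dp":[0,0,-15],"yaw":0,"gripper":0}]'
python3 - <<'E'
from h import *
s=bot.get_state();print(s["eef_pos"],s["eef_rot"],s["contact_force"])
p=bot.grab_frame("wrist"); save(p,"w2.png")
print(ray(p,320,200)[0])
for d in bot.silhouettes("dish",p)[:2]:
    m=d["region"].astype(np.uint8); c=max(cv2.findContours(m,0,2)[0],key=cv2.contourArea); e=cv2.fitEllipse(c); print(d["score"],e,onz(p,*e[0],.012),onz(p,*e[0],.02))
for d in bot.pinpoint("dish",p)[:1]: print(d["score"],onz(p,d["point"][0]*640,d["point"][1]*400,0))
for q in ([*s["eef_pos"]],): print("tcp px",proj(p,q))
E
```

```text
time_s: 5.45
eef_pos: [0.4622, -0.2648, 0.0956]
eef_rot: [-0.428, 1.548, -0.404]
contact_force: [0.6, 0.3, -0.8]
width: 0.0856
[ 0.46218766 -0.26477015  0.09560483] [-0.4280899   1.54781781 -0.40405555] [ 0.64821761  0.32588656 -0.80754595]
[ 0.38615113 -0.26633511  0.23599961]
0.58 ((316.431396484375, 202.7007293701172), (87.83776092529297, 89.29737854003906), 4.601759433746338) [ 0.46237787 -0.26495748  0.012     ] [ 0.45965548 -0.26500669  0.02      ]
0.86 [ 0.46188    -0.26653256  0.        ]
tcp px [316.38026638 259.64511534]
```

View pics/w2.png

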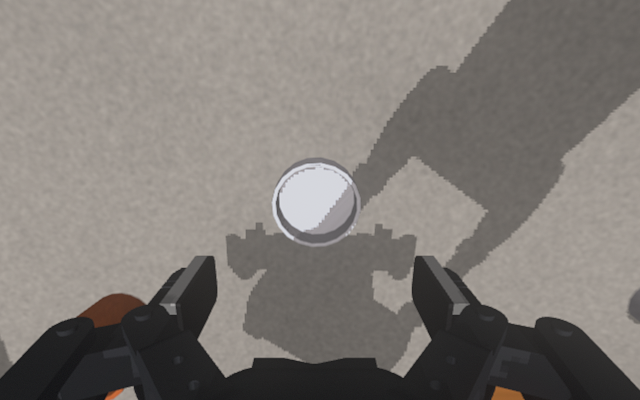

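```bash
python3 -m crank '[{"dp":[0,0,-25],"yaw":0,"gripper":0},{"dp":[0,0,-25],"yaw":0,"gripper":0},{"dp":[0,0,-22],"yaw":0,"gripper":0},{"dp":[0,0,-15],"yaw":0,"gripper":0},{"dp":[0,0,-8],"yaw":0,"gripper":0}]'
python3 - <<'E'
from h import *
s=bot.get_state();print(s["eef_pos"],s["eef_rot"],s["contact_force"])
E
```

```text
time_s: 6.1
eef_pos: [0.4699, -0.2696, 0.0149]
eef_rot: [-0.522, 1.523, -0.498]
contact_force: [-0.2, -0.5, 0.8]
width: 0.0856
[ 0.46994827 -0.26960911  0.01488426] [-0.52249814  1.52308074 -0.49799905] [-0.16291029 -0.54264349  0.84036462]
```

```bash
python3 -m crank '[{"dp":[-3,2,-5],"yaw":0,"gripper":0},{"dp":[-3,2,-5],"yaw":0,"gripper":0},{"dp":[-3,2,-3],"yaw":0,"gripper":0},{"dp":[-2,1,-2],"yaw":0,"gripper":0},{"dp":[0,0,0],"yaw":0,"gripper":0}]'
python3 - <<'E'
from h import *
s=bot.get_state();print(s["eef_pos"],s["eef_rot"],s["contact_force"],s["qvel"])
E
```

```text
time_s: 6.6
eef_pos: [0.4597, -0.2631, 0.0024]
eef_rot: [-0.53, 1.518, -0.506]
contact_force: [-0.5, -0.1, -0.2]
width: 0.0854
[ 0.45974107 -0.26306631  0.00237004] [-0.53049278  1.51821453 -0.50581281] [-0.53404891 -0.12751705 -0.16149499] [-0.00068036 -0.00763753 -0.00712874  0.00185648 -0.00087153  0.00019529]
```

```bash
python3 -m crank '[{"dp":[0,0,0],"yaw":0,"gripper":0.15},{"dp":[0,0,0],"yaw":0,"gripper":0.25},{"dp":[0,0,0],"yaw":0,"gripper":0.35},{"dp":[0,0,0],"yaw":0,"gripper":0.45},{"dp":[0,0,0],"yaw":0,"gripper":0.45}]'
python3 - <<'E'
from h import *
s=bot.get_state();print(s["eef_pos"],s["eef_rot"],s["contact_force"],s["qvel"])
p=bot.grab_frame("wrist"); save(p,"w3.png")
E
```

```text
time_s: 7.1
eef_pos: [0.4607, -0.2638, 0.0046]
eef_rot: [-0.537, 1.515, -0.512]
contact_force: [0.3, 0.1, -0.6]
width: 0.059
[ 0.46074029 -0.26382986  0.00455716] [-0.53651255  1.51489089 -0.51197726] [ 0.28114586  0.10312834 -0.55039149] [0.00075558 0.00317734 0.00269819 0.00177343 0.0001486  0.00041858]
```

View pics/w3.png

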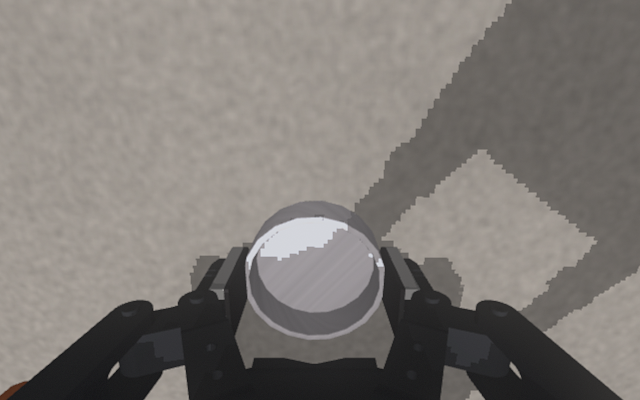

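```bash
python3 -m crank '[{"dp":[0,0,10],"yaw":0,"gripper":0.45},{"dp":[0,0,30],"yaw":0,"gripper":0.45},{"dp":[0,0,40],"yaw":0,"gripper":0.45},{"dp":[0,0,45],"yaw":0,"gripper":0.45},{"dp":[0,0,45],"yaw":0,"gripper":0.45}]'; python3 -m crank '[{"dp":[20,36,20],"yaw":0,"gripper":0.45},{"dp":[20,36,5],"yaw":0,"gripper":0.45},{"dp":[20,36,0],"yaw":0,"gripper":0.45},{"dp":[20,36,0],"yaw":0,"gripper":0.45},{"dp":[20,36,0],"yaw":0,"gripper":0.45}]'
```

```text
time_s: 7.65
eef_pos: [0.4548, -0.2599, 0.1711]
eef_rot: [-0.494, 1.535, -0.469]
contact_force: [0.9, -0.1, -1.3]
width: 0.0588
time_s: 8.15
eef_pos: [0.5579, -0.0802, 0.2128]
eef_rot: [-0.506, 1.513, -0.492]
contact_force: [0.8, -0.9, -1.8]
width: 0.0589
```

```bash
python3 -m crank '[{"dp":[20,36,0],"yaw":0,"gripper":0.45},{"dp":[20,36,0],"yaw":0,"gripper":0.45},{"dp":[20,36,0],"yaw":0,"gripper":0.45},{"dp":[10,25,-2],"yaw":0,"gripper":0.45},{"dp":[6,13,-2],"yaw":0,"gripper":0.45}]'
python3 - <<'E'
from h import *
s=bot.get_state();print(s["eef_pos"],s["eef_rot"],s["contact_force"],s["qvel"])
P=[bot.grab_frame(n) for n in("wrist","side","scene")]
save(P[0],"w4.png")
for t,z in(("post_stand",0),("post_top",.07),("dish",s["eef_pos"][2]-.003),("ring_stand",0),("apple_center",.086)):
    for p,n in zip(P,("wrist","side","scene")):
        print(t,n,[(round(d["score"],2),np.round([d["point"][0]*640,d["point"][1]*400]).tolist(),onz(p,d["point"][0]*640,d["point"][1]*400,z)[:2].round(4).tolist()) for d in bot.pinpoint(t,p)[:3]])
        for d in bot.spot_in(t,p)[:2]:
            b=d["bbox"];print("   box",round(d["score"],2),np.round([b[0]*640,b[1]*400,b[2]*640,b[3]*400]).tolist())
E
```

```text
time_s: 8.65
eef_pos: [0.6369, 0.0759, 0.2119]
eef_rot: [-0.475, 1.511, -0.458]
contact_force: [0.2, 0.3, -0.3]
width: 0.0591
[0.63692911 0.07592035 0.21185089] [-0.47485086  1.51109993 -0.45799969] [ 0.21627535  0.28050265 -0.28512048] [ 0.20933957  0.216797   -0.20897398 -0.02494642 -0.00308776  0.20520429]
post_stand wrist [(0.73, [497.0, 217.0], [0.6995, 0.2748]), (0.56, [315.0, 158.0], [0.6375, 0.0698])]
   box 0.93 [286.0, 125.0, 55.0, 80.0]
post_stand side [(0.81, [290.0, 227.0], [0.6476, 0.0634])]
   box 0.89 [281.0, 206.0, 25.0, 31.0]
post_stand scene [(0.74, [348.0, 225.0], [0.6304, 0.0652]), (0.44, [280.0, 225.0], [0.6053, -0.1022]), (0.32, [410.0, 175.0], [0.4682, 0.2813])]
   box 0.9 [335.0, 199.0, 27.0, 39.0]
   box 0.34 [193.0, 237.0, 33.0, 43.0]
post_top wrist [(0.63, [308.0, 177.0], [0.6385, 0.0655])]
   box 0.87 [281.0, 130.0, 62.0, 72.0]
post_top side [(0.81, [294.0, 210.0], [0.6255, 0.0712])]
   box 0.89 [286.0, 207.0, 18.0, 27.0]
post_top scene [(0.73, [351.0, 204.0], [0.6299, 0.071]), (0.67, [437.0, 236.0], [0.7597, 0.2335])]
   box 0.85 [335.0, 199.0, 29.0, 39.
[... 879 characters left out ...]
 0.69 [265.0, 262.0, 29.0, 35.0]
apple_center wrist [(0.94, [114.0, 205.0], [0.662, -0.1005]), (0.73, [258.0, 62.0], [0.5468, 0.0286]), (0.66, [46.0, 162.0], [0.6254, -0.1506])]
   box 0.97 [22.0, 141.0, 54.0, 40.0]
   box 0.73 [66.0, 217.0, 42.0, 38.0]
apple_center side [(0.56, [305.0, 181.0], [0.6619, -0.095]), (0.55, [298.0, 184.0], [0.677, -0.0665]), (0.43, [321.0, 186.0], [0.5961, -0.0776])]
   box 0.46 [317.0, 179.0, 14.0, 9.0]
   box 0.41 [300.0, 178.0, 14.0, 5.0]
apple_center scene [(0.58, [241.0, 236.0], [0.7059, -0.1916]), (0.55, [280.0, 216.0], [0.6586, -0.1009]), (0.5, [248.0, 262.0], [0.7812, -0.1768])]
   box 0.77 [272.0, 211.0, 21.0, 16.0]
   box 0.6 [234.0, 227.0, 12.0, 17.0]
```

View pics/w4.png

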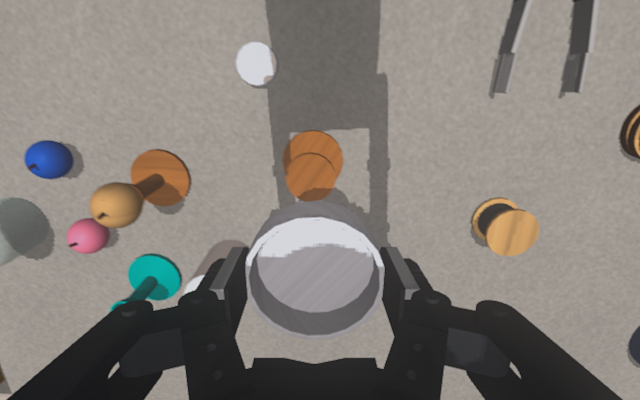

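The wrist view shows the post top at (312,176), so it is at about (0.638, 0.067). The apple is at (115,205), at about (0.661, -0.100). I'll lower the dish onto the post.

```bash
python3 -m crank '[{"dp":[0,-4,-20],"yaw":0,"gripper":0.45},{"dp":[-1,-4,-25],"yaw":0,"gripper":0.45},{"dp":[-2,-2,-25],"yaw":0,"gripper":0.45},{"dp":[-2,0,-15],"yaw":0,"gripper":0.45},{"dp":[0,0,0],"yaw":0,"gripper":0.45}]'
python3 - <<'E'
from h import *
s=bot.get_state();print(s["eef_pos"],s["eef_rot"],s["contact_force"])
P=[bot.grab_frame(n) for n in("wrist","side","scene")]
save(P[0],"w5.png")
c=np.hstack([P[1]["image"][150:260,220:360],P[2]["image"][150:260,280:420]]);cv2.imwrite("pics/c5.png",cv2.resize(c[:,:,::-1],None,fx=2.8,fy=2.8,interpolation=cv2.INTER_CUBIC))
for t,z in(("post_stand",0),("post_top",.07),("dish",s["eef_pos"][2]-.005)):
    for p,n in zip(P,("wrist","side","scene")):
        print(t,n,[(round(d["score"],2),np.round([d["point"][0]*640,d["point"][1]*400]).tolist(),onz(p,d["point"][0]*640,d["point"][1]*400,z)[:2].round(4).tolist()) for d in bot.pinpoint(t,p)[:2]])
E
```

```text
time_s: 10.8
eef_pos: [0.6317, 0.0634, 0.1259]
eef_rot: [-0.446, 1.507, -0.432]
contact_force: [1.1, -0.7, -1.6]
width: 0.0595
[0.63168287 0.0633568  0.12594604] [-0.44622649  1.50737249 -0.43155214] [ 1.13371685 -0.74245034 -1.59081842]
post_stand wrist [(0.74, [313.0, 257.0], [0.7035, 0.059]), (0.62, [325.0, 185.0], [0.6352, 0.0681])]
post_stand side [(0.84, [294.0, 225.0], [0.641, 0.0528]), (0.25, [309.0, 202.0], [0.6537, -0.1021])]
post_stand scene [(0.63, [349.0, 224.0], [0.6288, 0.0682]), (0.51, [349.0, 205.0], [0.5588, 0.0839])]
post_top wrist []
post_top side [(0.64, [294.0, 210.0], [0.628, 0.0669])]
post_top scene [(0.72, [350.0, 205.0], [0.6328, 0.0668])]
dish wrist [(0.89, [315.0, 256.0], [0.6327, 0.0625])]
dish side [(0.66, [294.0, 194.0], [0.6302, 0.0609]), (0.32, [320.0, 281.0], [0.4008, 0.4035])]
dish scene [(0.9, [349.0, 189.0], [0.63, 0.0634])]
```

View pics/c5.png

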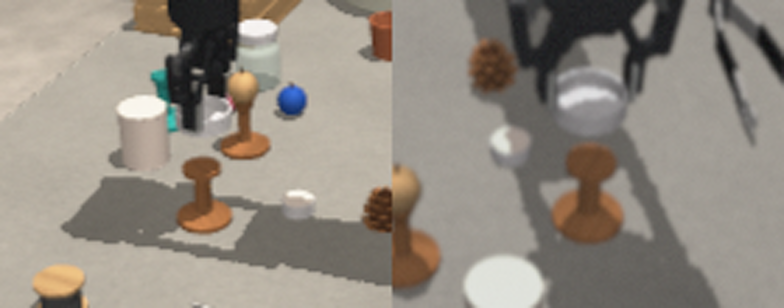

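```bash
python3 -m crank '[{"dp":[1,1,-12],"yaw":0,"gripper":0.45},{"dp":[1,1,-12],"yaw":0,"gripper":0.45},{"dp":[1,1,-10],"yaw":0,"gripper":0.45},{"dp":[1,1,-8],"yaw":0,"gripper":0.45},{"dp":[0,0,-3],"yaw":0,"gripper":0.45}]'
python3 - <<'E'
from h import *
s=bot.get_state();print(s["eef_pos"],s["eef_rot"],s["contact_force"])
E
```

```text
time_s: 11.9
eef_pos: [0.6369, 0.0678, 0.079]
eef_rot: [-0.423, 1.504, -0.408]
contact_force: [-0.4, 0.1, -0.8]
width: 0.0589
[0.6368517  0.0678066  0.07897581] [-0.42304426  1.50443464 -0.40828208] [-0.44836534  0.07382055 -0.81193767]
```

```bash
python3 -m crank '[{"dp":[0,0,-1],"yaw":0,"gripper":0.45},{"dp":[0,0,-1],"yaw":0,"gripper":0.45},{"dp":[0,0,-1],"yaw":0,"gripper":0.45},{"dp":[0,0,-1],"yaw":0,"gripper":0.45},{"dp":[0,0,0],"yaw":0,"gripper":0.45}]'
```

```text
time_s: 12.4
eef_pos: [0.6369, 0.0678, 0.0748]
eef_rot: [-0.423, 1.504, -0.408]
contact_force: [0.1, -0.7, -1.4]
width: 0.0588
```

```bash
python3 -m crank '[{"dp":[0,0,-1],"yaw":0,"gripper":0.45},{"dp":[0,0,0],"yaw":0,"gripper":0.45},{"dp":[0,0,-1],"yaw":0,"gripper":0.45},{"dp":[0,0,0],"yaw":0,"gripper":0.45},{"dp":[0,0,0],"yaw":0,"gripper":0.45}]'
```

```text
time_s: 12.9
eef_pos: [0.6378, 0.0678, 0.0746]
eef_rot: [-0.402, 1.502, -0.388]
contact_force: [-0.1, 0.7, -1.0]
width: 0.0595
```

```bash
python3 -m crank '[{"dp":[0,0,-2],"yaw":0,"gripper":0.45},{"dp":[0,0,0],"yaw":0,"gripper":0.45},{"dp":[0,0,0],"yaw":0,"gripper":0.45},{"dp":[0,0,0],"yaw":0,"gripper":0.45},{"dp":[0,0,0],"yaw":0,"gripper":0.45}]'
python3 - <<'E'
from h import *
P=[bot.grab_frame(n) for n in("side","scene")]
c=np.hstack([P[0]["image"][180:250,250:340],P[1]["image"][180:250,305:395]]);cv2.imwrite("pics/c6.png",cv2.resize(c[:,:,::-1],None,fx=4.3,fy=4.3,interpolation=cv2.INTER_CUBIC))
E
```

```text
time_s: 13.4
eef_pos: [0.6384, 0.0679, 0.0744]
eef_rot: [-0.389, 1.5, -0.374]
contact_force: [-1.3, 0.1, 0.7]
width: 0.0588
```

View pics/c6.png

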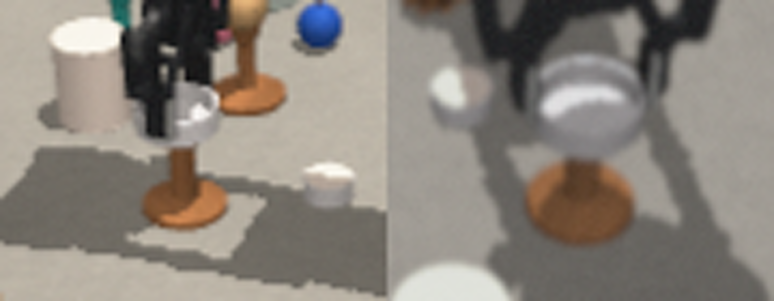

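The dish is on the post and centred, covering the top disc in both views, and z has stopped falling. I'll release it.

```bash
python3 -m crank '[{"dp":[0,0,0],"yaw":0,"gripper":0.25},{"dp":[0,0,0],"yaw":0,"gripper":0.15},{"dp":[0,0,0],"yaw":0,"gripper":0.0},{"dp":[0,0,0],"yaw":0,"gripper":0},{"dp":[0,0,0],"yaw":0,"gripper":0}]'; python3 -m crank '[{"dp":[0,0,8],"yaw":0,"gripper":0},{"dp":[0,0,15],"yaw":0,"gripper":0},{"dp":[0,0,30],"yaw":0,"gripper":0},{"dp":[0,0,40],"yaw":0,"gripper":0},{"dp":[0,0,40],"yaw":0,"gripper":0}]'
python3 - <<'E'
from h import *
s=bot.get_state();print(s["eef_pos"],s["eef_rot"],s["contact_force"])
P=[bot.grab_frame(n) for n in("wrist","side","scene")]
save(P[0],"w7.png")
for t,z in(("dish",.07),("post_stand",0),("ring_stand",0),("apple_center",.086),("tongs_grip",.0135),("tongs_jaws",.0135)):
    for p,n in zip(P,("wrist","side","scene")):
        print(t,n,[(round(d["score"],2),np.round([d["point"][0]*640,d["point"][1]*400]).tolist(),onz(p,d["point"][0]*640,d["point"][1]*400,z)[:2].round(4).tolist()) for d in bot.pinpoint(t,p)[:2]])
E
```

```text
time_s: 14.0
eef_pos: [0.6381, 0.0678, 0.0737]
eef_rot: [-0.397, 1.501, -0.382]
contact_force: [-0.4, 0.4, -1.0]
width: 0.0854
time_s: 14.5
eef_pos: [0.634, 0.0675, 0.2063]
eef_rot: [-0.489, 1.512, -0.474]
contact_force: [0.4, 0.3, 0.4]
width: 0.0857
[0.63401013 0.06754261 0.20625209] [-0.4892573   1.51178141 -0.47444071] [0.4250151  0.26003347 0.39074508]
dish wrist [(0.93, [318.0, 182.0], [0.6377, 0.0659])]
dish side [(0.71, [293.0, 207.0], [0.64, 0.0535])]
dish scene [(0.68, [351.0, 207.0], [0.6398, 0.0675])]
post_stand wrist [(0.79, [319.0, 162.0], [0.6369, 0.0664])]
post_stand side [(0.5, [290.0, 228.0], [0.6471, 0.07])]
post_stand scene [(0.94, [349.0, 228.0], [0.6405, 0.0658])]
ring_stand wrist [(0.78, [167.0, 182.0], [0.663, -0.0988]), (0.72, [161.0, 281.0], [0.7894, -0.1242])]
ring_stand side [(0.63, [306.0, 203.0], [0.6603, -0.0915]), (0.56, [278.0, 194.0], [0.7884, -0.1209])]
ring_stand scene [(0.88, [281.0, 287.0], [0.7896, -0.1177]), (0.71, [283.0, 237.0], [0.6451, -0.0994])]
apple_center wrist [(0.84, [53.0, 166.0], [0.6237, -0.1489]), (0.79, [92.0, 237.0], [0.6876, -0.1302])]
apple_center side [(0.64, [300.0, 186.0], [0.6638, -0.0527]), (0.58, [307.0, 183.0], [0.6499, -0.0844])]
apple_center scene [(0.78, [239.0, 233.0], [0.6978, -0.1944]), (0.71, [282.0, 217.0], [0.6639, -0.0975])]
tongs_grip wrist []
tongs_grip side [(0.62, [319.0, 277.0], [0.4574, 0.2759]), (0.34, [243.0, 258.0], [0.6917, 0.2786])]
tongs_grip scene [(0.85, [409.0, 170.0], [0.4605, 0.2766]), (0.17, [316.0, 275.0], [0.7803, -0.0374])]
tongs_jaws wrist []
tongs_jaws side [(0.6, [291.0, 270.0], [0.5413, 0.2761])]
tongs_jaws scene [(0.84, [416.0, 194.0], [0.5602, 0.2644]), (0.39, [146.0, 231.0], [0.5861, -0.4275])]
```

View pics/w7.png

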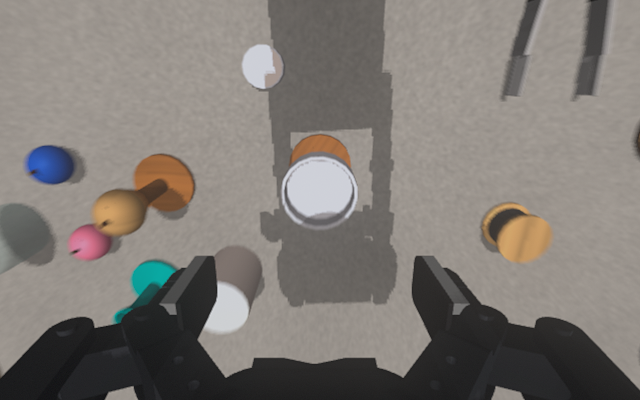

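The wrist view shows the dish level and concentric on the post at (320,192). The apple is at (120,212), and the tongs' jaws are at the top right, at (517,75) and (587,77). Next, the tongs.

```bash
python3 -m crank '[{"dp":[-30,36,0],"yaw":0,"gripper":0},{"dp":[-30,36,0],"yaw":0,"gripper":0},{"dp":[-30,36,0],"yaw":0,"gripper":0},{"dp":[-30,36,0],"yaw":0,"gripper":0},{"dp":[-30,36,0],"yaw":0,"gripper":0}]'; python3 -m crank '[{"dp":[-15,16,-5],"yaw":0,"gripper":0},{"dp":[-8,8,-5],"yaw":0,"gripper":0},{"dp":[0,0,0],"yaw":0,"gripper":0},{"dp":[0,0,0],"yaw":0,"gripper":0},{"dp":[0,0,0],"yaw":0,"gripper":0}]'
python3 - <<'E'
from h import *
s=bot.get_state();print(s["eef_pos"],s["eef_rot"],s["contact_force"])
p=bot.grab_frame("wrist")
save(p,"w8.png")
for t,z in(("tongs_grip",.0135),("tongs_jaws",.0135),("tongs",0)):
    print(t,[(round(d["score"],2),np.round([d["point"][0]*640,d["point"][1]*400]).tolist(),onz(p,d["point"][0]*640,d["point"][1]*400,z)[:2].round(4).tolist()) for d in bot.pinpoint(t,p)[:2]])
for d in bot.silhouettes("tongs",p)[:1]:
    ys,xs=np.nonzero(d["region"]); W=np.array([onz(p,x,y,.0265)[:2] for x,y in zip(xs[::5],ys[::5])])
    print(W.min(0),W.max(0),len(xs))
    for x0 in np.arange(.34,.58,.02):
        q=W[abs(W[:,0]-x0)<.003,1]
        if len(q): print(round(x0,2),q.min().round(4),q.max().round(4),((q.min()+q.max())/2).round(4))
E
```

```text
time_s: 16.05
eef_pos: [0.482, 0.247, 0.2019]
eef_rot: [-0.512, 1.512, -0.508]
contact_force: [0.6, 0.6, 0.4]
width: 0.0854
time_s: 16.55
eef_pos: [0.4558, 0.2748, 0.1927]
eef_rot: [-0.475, 1.511, -0.465]
contact_force: [-0.0, 0.2, -0.4]
width: 0.0851
[0.45584044 0.27482002 0.19270796] [-0.47549149  1.51073006 -0.46533257] [-0.00119522  0.24744017 -0.40544299]
tongs_grip []
tongs_jaws [(0.5, [315.0, 352.0], [0.6873, 0.2722])]
tongs []
[0.33223326 0.24134305] [0.56320356 0.31353311] 3466
0.34 0.2698 0.2747 0.2723
0.36 0.2608 0.2843 0.2725
0.38 0.2608 0.2849 0.2729
0.4 0.2572 0.2907 0.274
0.42 0.2508 0.2986 0.2747
0.44 0.2524 0.3004 0.2764
0.46 0.2466 0.3023 0.2744
0.48 0.2463 0.3039 0.2751
0.5 0.246 0.3068 0.2764
0.52 0.2436 0.3109 0.2773
0.54 0.2432 0.3109 0.2771
0.56 0.2419 0.3118 0.2768
```

View pics/w8.png

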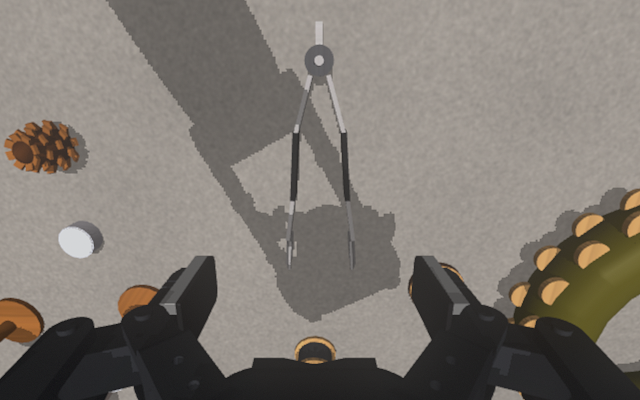

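The wrist view shows the tongs straight ahead: pin at (319,60), grips at (296,166) and (346,166), jaws at (290,255) and (351,255). The grip centre is about (0.458, 0.275), already under the TCP, so I'll go straight down.

```bash
python3 -m crank '[{"dp":[0,0,-25],"yaw":0.01,"gripper":0},{"dp":[-1,0,-30],"yaw":0,"gripper":0},{"dp":[-1,0,-30],"yaw":0,"gripper":0},{"dp":[-1,0,-20],"yaw":0,"gripper":0},{"dp":[0,0,0],"yaw":0,"gripper":0}]'
python3 - <<'E'
from h import *
s=bot.get_state();print(s["eef_pos"],s["eef_rot"],s["contact_force"])
p=bot.grab_frame("wrist")
save(p,"w9.png")
for d in bot.silhouettes("tongs",p)[:1]:
    ys,xs=np.nonzero(d["region"]); W=np.array([onz(p,x,y,.0265)[:2] for x,y in zip(xs[::5],ys[::5])])
    print(W.min(0),W.max(0),len(xs))
    for x0 in np.arange(.34,.58,.02):
        q=W[abs(W[:,0]-x0)<.003,1]
        if len(q): print(round(x0,2),q.min().round(4),q.max().round(4),((q.min()+q.max())/2).round(4))
im=p["image"].astype(int)
# dark (black grip) rows in the middle columns
for r in range(60,330,6):
    c=np.nonzero(im[r,240:400].max(1)<60)[0]+240
    if len(c): print(r,c.min(),c.max(),len(c),onz(p,320,r,.0265)[0].round(4))
E
```

```text
time_s: 17.3
eef_pos: [0.4543, 0.2736, 0.0862]
eef_rot: [-0.418, 1.508, -0.401]
contact_force: [0.1, 0.3, -0.3]
width: 0.0856
[0.45432771 0.27360482 0.08622579] [-0.41810806  1.50835702 -0.40105914] [ 0.14848445  0.30967708 -0.33250583]
[0.33638095 0.24064869] [0.56310029 0.31165004] 7343
0.34 0.2692 0.275 0.2721
0.36 0.2598 0.2848 0.2723
0.38 0.2608 0.2851 0.273
0.4 0.2556 0.2906 0.2731
0.42 0.2505 0.2982 0.2744
0.44 0.2482 0.3001 0.2742
0.46 0.2479 0.3021 0.275
0.48 0.2467 0.3033 0.275
0.5 0.245 0.3051 0.275
0.52 0.243 0.3095 0.2763
0.54 0.2418 0.3099 0.2758
0.56 0.242 0.3107 0.2764
162 288 350 3 0.4221
168 279 359 9 0.4259
174 279 359 9 0.4296
180 279 359 12 0.4335
186 279 359 13 0.4374
192 279 359 14 0.4413
198 285 360 13 0.4453
204 278 360 13 0.4493
210 278 360 15 0.4534
216 278 360 18 0.4576
222 278 360 18 0.4618
228 278 360 18 0.466
234 278 361 18 0.4704
240 277 361 19 0.4747
246 277 361 16 0.4792
252 277 361 14 0.4837
```

```bash
python3 -m crank '[{"dp":[0,0,-25],"yaw":0,"gripper":0},{"dp":[0,1,-25],"yaw":0,"gripper":0},{"dp":[0,0,-18],"yaw":0,"gripper":0},{"dp":[0,1,-10],"yaw":0,"gripper":0},{"dp":[0,0,-4],"yaw":0,"gripper":0}]'; python3 -m crank '[{"dp":[0,0,0],"yaw":0,"gripper":0},{"dp":[0,0,0],"yaw":0,"gripper":0.15},{"dp":[0,0,0],"yaw":0,"gripper":0.2},{"dp":[0,0,0],"yaw":0,"gripper":0.25},{"dp":[0,0,0],"yaw":0,"gripper":0.25}]'
```

```text
time_s: 17.9
eef_pos: [0.4627, 0.2796, 0.0179]
eef_rot: [-0.176, 1.491, -0.16]
contact_force: [-0.2, 0.4, 0.2]
width: 0.0853
time_s: 18.4
eef_pos: [0.4652, 0.2809, 0.0229]
eef_rot: [-0.126, 1.485, -0.111]
contact_force: [-0.5, -0.5, 0.7]
width: 0.064
```

```bash
python3 -m crank '[{"dp":[-2,-2,-6],"yaw":0,"gripper":0.1},{"dp":[-3,-2,-7],"yaw":0,"gripper":0.1},{"dp":[-3,-2,-7],"yaw":0,"gripper":0.1},{"dp":[-2,-1,-6],"yaw":0,"gripper":0.1},{"dp":[0,0,-2],"yaw":0,"gripper":0.1}]'; python3 -c "
from h import *
s=bot.get_state();print(s['joint_pos'],s['qvel'],s['contact_force'])
p=bot.grab_frame('wrist');save(p,'w10.png')"
```

```text
time_s: 18.9
eef_pos: [0.4539, 0.273, -0.0076]
eef_rot: [-0.13, 1.485, -0.114]
contact_force: [0.1, 0.2, -0.3]
width: 0.0769
[ 0.50927778 -0.06905125  1.82314451 -0.05146809  1.31842169 -1.06575571] [ 0.00162937  0.01936184  0.02163554 -0.00243313 -0.04506464  0.00289077] [ 0.06209069  0.16807709 -0.26791092]
```

```bash
python3 -m crank '[{"dp":[0,0,6],"yaw":0,"gripper":0.2},{"dp":[0,0,0],"yaw":0,"gripper":0.3},{"dp":[0,0,0],"yaw":0,"gripper":0.36},{"dp":[0,0,0],"yaw":0,"gripper":0.40},{"dp":[0,0,0],"yaw":0,"gripper":0.40}]'; python3 -c "
from h import *
s=bot.get_state();print(s['eef_pos'],s['contact_force'],s['width'])
p=bot.grab_frame('wrist');save(p,'w10.png')"
```

```text
time_s: 19.45
eef_pos: [0.4545, 0.2733, -0.0004]
eef_rot: [-0.124, 1.485, -0.108]
contact_force: [-0.8, -0.6, -1.1]
width: 0.0515
[ 4.54467614e-01  2.73299247e-01 -4.34432566e-04] [-0.80884898 -0.61837297 -1.05513792] 0.05153911965830348
```

View pics/w10.png

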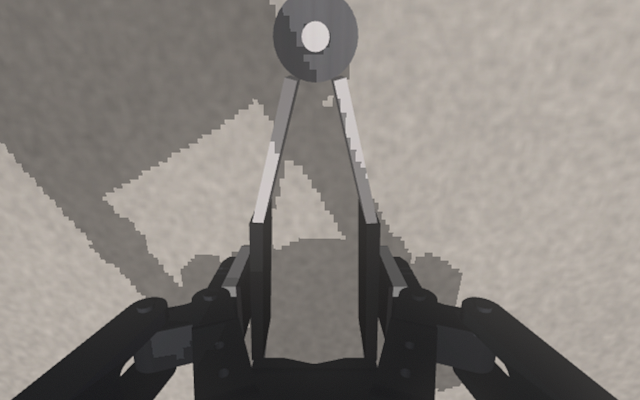

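The tongs sit squarely between the pads (at (250,300) and (380,300)). I'll squeeze to about 49 mm and lift.

```bash
python3 -m crank '[{"dp":[0,0,0],"yaw":0,"gripper":0.43},{"dp":[0,0,0],"yaw":0,"gripper":0.43},{"dp":[0,0,8],"yaw":0,"gripper":0.43},{"dp":[0,0,15],"yaw":0,"gripper":0.43},{"dp":[0,0,25],"yaw":0,"gripper":0.43}]'; python3 -m crank '[{"dp":[0,0,30],"yaw":0,"gripper":0.43},{"dp":[0,0,35],"yaw":0,"gripper":0.43},{"dp":[0,0,35],"yaw":0,"gripper":0.43},{"dp":[0,0,20],"yaw":0,"gripper":0.43},{"dp":[0,0,0],"yaw":0,"gripper":0.43}]'
cat > loc.py <<'E'
from h import *
s=bot.get_state();print(s["eef_pos"].round(4),s["eef_rot"].round(3),s["contact_force"].round(1),s["width"].round(4))
P=[bot.grab_frame(n) for n in("side","scene")]
ex=s["eef_pos"]+[.094,0,0]
for t,g in(("tongs_jaws",ex),("tongs_grip",s["eef_pos"]),("apple_center",np.array([.661,-.099,.086]))):
    o=[]
    for p in P:
        L=[(d["point"][0]*640,d["point"][1]*400,d["score"]) for d in bot.pinpoint(t,p)]
        L=[l for l in L if np.hypot(*(np.array(l[:2])-proj(p,g)))<30]
        if L: o.append((p,*min(L,key=lambda l:np.hypot(*(np.array(l[:2])-proj(p,g))))[:2]))
    print(t,[np.round(x[1:],1).tolist() for x in o],"exp",[proj(p,g).round(1).tolist() for p in P], tri(o).round(4) if len(o)==2 else "")
E
python3 loc.py
```

```text
time_s: 20.0
eef_pos: [0.4518, 0.2719, 0.0457]
eef_rot: [-0.184, 1.492, -0.168]
contact_force: [-0.1, -0.1, -0.1]
width: 0.0488
time_s: 20.5
eef_pos: [0.4522, 0.2724, 0.1804]
eef_rot: [-0.107, 1.483, -0.091]
contact_force: [0.5, -0.6, -0.7]
width: 0.0489Traceback (most recent call last):
  File "loc.py", line 2, in <module>
    s=bot.get_state();print(s["eef_pos"].round(4),s["eef_rot"].round(3),s["contact_force"].round(1),s["width"].round(4))
                                                                                                    ^^^^^^^^^^^^^^^^
AttributeError: 'float' object has no attribute 'round'
```

```bash
sed -i 's/s\["width"\].round(4)/s["width"]/' loc.py; python3 loc.py
```

```text
[0.4522 0.2724 0.1804] [-0.107  1.483 -0.091] [ 0.5 -0.6 -0.7] 0.048864100213013364
tongs_jaws [[288.1, 214.4], [427.1, 134.4]] exp [[286.2, 217.0], [427.9, 138.2]] [0.5411 0.2707 0.1883]
tongs_grip [[317.3, 217.8], [416.1, 115.9]] exp [[320.5, 224.2], [415.0, 117.9]] [0.4626 0.2688 0.1937]
apple_center [[305.7, 182.7], [283.6, 218.3]] exp [[306.2, 180.7], [281.3, 216.7]] [ 0.6611 -0.0945  0.0804]
```

```bash
python3 -m crank '[{"dp":[8,-30,0],"yaw":0,"gripper":0.43},{"dp":[10,-38,0],"yaw":0,"gripper":0.43},{"dp":[10,-38,0],"yaw":0,"gripper":0.43},{"dp":[10,-38,0],"yaw":0,"gripper":0.43},{"dp":[10,-38,0],"yaw":0,"gripper":0.43}]'; python3 -m crank '[{"dp":[10,-38,0],"yaw":0,"gripper":0.43},{"dp":[10,-38,0],"yaw":0,"gripper":0.43},{"dp":[10,-38,0],"yaw":0,"gripper":0.43},{"dp":[10,-35,0],"yaw":0,"gripper":0.43},{"dp":[8,-20,0],"yaw":0,"gripper":0.43}]'; python3 loc.py
```

```text
time_s: 21.4
eef_pos: [0.4964, 0.0877, 0.1683]
eef_rot: [-0.207, 1.499, -0.181]
contact_force: [0.4, 0.3, -0.5]
width: 0.049
time_s: 21.9
eef_pos: [0.5436, -0.0907, 0.1639]
eef_rot: [-0.223, 1.505, -0.199]
contact_force: [-0.3, -0.0, -1.0]
width: 0.0486
[ 0.5436 -0.0907  0.1639] [-0.223  1.505 -0.199] [-0.3 -0.  -1. ] 0.048633821180679375
tongs_jaws [[311.8, 158.7], [279.8, 181.8]] exp [[310.7, 162.0], [281.8, 183.5]] [ 0.6375 -0.0961  0.1718]
tongs_grip [[334.6, 163.3], [276.7, 157.6]] exp [[337.3, 166.0], [278.3, 158.0]] [ 0.5533 -0.094   0.1715]
apple_center [[306.4, 182.6], [284.7, 217.1]] exp [[306.2, 180.7], [281.3, 216.7]] [ 0.6582 -0.0921  0.0819]
```

```bash
cat > sil.py <<'E'
from h import *
p=bot.grab_frame("scene"); q=bot.grab_frame("side")
for n,pp in(("scene",p),("side",q)):
    g=proj(pp,[.66,-.098,.086])
    for d in bot.silhouettes("apple",pp):
        m=d["region"].astype(np.uint8); ys,xs=np.nonzero(m)
        if len(xs) and np.hypot(xs.mean()-g[0],ys.mean()-g[1])<25: print(n,"apple",round(d["score"],2),xs.min(),xs.max()+1,ys.min(),ys.max()+1,onz(pp,(xs.min()+xs.max()+1)/2,ys.mean()+.5,.086).round(4))
    for d in bot.silhouettes("tongs",pp)[:2]:
        ys,xs=np.nonzero(d["region"]); print(n,"tongs",round(d["score"],2),xs.min(),xs.max()+1,ys.min(),ys.max()+1)
        if n=="scene":
            for y in range(ys.max()-14,ys.max()+1,2): c=xs[ys==y]; print("  row",y,c.min(),c.max()+1,sorted(c.tolist()) if len(c)<14 else len(c))
s=bot.get_state()["eef_pos"]
c=np.hstack([q["image"][130:230,250:370],p["image"][130:250,220:340][10:110]]);cv2.imwrite("pics/c%d.png"%p["shot"],cv2.resize(c[:,:,::-1],None,fx=3.3,fy=3.3,interpolation=cv2.INTER_CUBIC)); print("pics/c%d.png"%p["shot"])
E
python3 sil.py
```

```text
scene apple 0.79 273 291 209 226 [ 0.6639 -0.0977  0.086 ]
scene tongs 0.77 269 300 133 189
  row 174 270 298 [270, 271, 272, 294, 295, 296, 297]
  row 176 270 299 [270, 271, 272, 295, 296, 297, 298]
  row 178 270 299 [270, 271, 272, 295, 296, 297, 298]
  row 180 270 300 [270, 271, 272, 296, 297, 298, 299]
  row 182 270 300 [270, 271, 272, 296, 297, 298, 299]
  row 184 271 299 [271, 272, 273, 297, 298]
  row 186 271 274 [271, 272, 273]
  row 188 272 273 [272]
scene tongs 0.45 337 363 216 237
  row 222 338 361 23
  row 224 337 363 26
  row 226 337 363 26
  row 228 337 363 26
  row 230 338 362 24
  row 232 339 361 22
  row 234 341 359 18
  row 236 346 355 [346, 347, 348, 349, 350, 351, 352, 353, 354]
side apple 0.54 301 313 175 187 [ 0.6567 -0.0964  0.086 ]
side apple 0.45 296 303 180 190 [ 0.6688 -0.0612  0.086 ]
side tongs 0.67 302 375 152 172
pics/c27.png
```

```bash
python3 -m crank '[{"dp":[6,-4,-3],"yaw":0,"gripper":0.43},{"dp":[8,-4,-8],"yaw":0,"gripper":0.43},{"dp":[6,-3,-12],"yaw":0,"gripper":0.43},{"dp":[3,-1,-12],"yaw":0,"gripper":0.43},{"dp":[0,0,0],"yaw":0,"gripper":0.43}]';  python3 loc.py; python3 sil.py
```

```text
time_s: 23.1
eef_pos: [0.5687, -0.1007, 0.1259]
eef_rot: [-0.213, 1.504, -0.186]
contact_force: [-1.6, 0.1, -1.6]
width: 0.0489
[ 0.5687 -0.1007  0.1259] [-0.213  1.504 -0.186] [-1.6  0.1 -1.6] 0.04886814201890869
tongs_jaws [[308.0, 166.6], [279.7, 201.5]] exp [[305.5, 170.0], [279.4, 204.5]] [ 0.6574 -0.1023  0.1351]
tongs_grip [[330.2, 173.4], [276.1, 173.9]] exp [[331.3, 174.1], [276.1, 177.5]] [ 0.5687 -0.0978  0.1329]
apple_center [[304.6, 182.9], [283.1, 218.6]] exp [[306.2, 180.7], [281.3, 216.7]] [ 0.664  -0.0946  0.0805]
scene apple 0.65 273 290 208 226 [ 0.6633 -0.0988  0.086 ]
scene tongs 0.62 266 296 152 206
  row 191 266 293 [266, 289, 290, 291, 292]
  row 193 290 294 [290, 291, 292, 293]
  row 195 291 295 [291, 292, 293, 294]
  row 197 291 295 [291, 292, 293, 294]
  row 199 291 296 [291, 292, 293, 294, 295]
  row 201 292 296 [292, 293, 294, 295]
  row 203 292 296 [292, 293, 294, 295]
  row 205 293 295 [293, 294]
side apple 0.58 301 313 175 187 [ 0.6573 -0.0977  0.086 ]
side tongs 0.97 297 368 158 179
pics/c31.png
```

```bash
python3 -m crank '[{"dp":[-1,0,-10],"yaw":0,"gripper":0.43},{"dp":[-1,0,-12],"yaw":0,"gripper":0.43},{"dp":[0,0,-12],"yaw":0,"gripper":0.43},{"dp":[0,0,-10],"yaw":0,"gripper":0.43},{"dp":[0,0,-4],"yaw":0,"gripper":0.43}]';  python3 loc.py; python3 sil.py
```

```text
time_s: 24.3
eef_pos: [0.5667, -0.1005, 0.0768]
eef_rot: [-0.216, 1.5, -0.189]
contact_force: [-0.3, -0.5, -1.7]
width: 0.049
[ 0.5667 -0.1005  0.0768] [-0.216  1.5   -0.189] [-0.3 -0.5 -1.7] 0.04898780476439698
tongs_jaws [[308.3, 177.7], [283.3, 216.0]] exp [[306.5, 182.9], [280.9, 219.5]] [ 0.6585 -0.0986  0.0931]
tongs_grip [[331.8, 185.5], [278.2, 190.0]] exp [[331.9, 187.3], [277.5, 192.4]] [ 0.5665 -0.0985  0.0846]
apple_center [[306.1, 180.7], [285.4, 220.2]] exp [[306.2, 180.7], [281.3, 216.7]] [ 0.6643 -0.0943  0.0834]
scene apple 0.51 273 290 208 226 [ 0.6627 -0.0988  0.086 ]
scene tongs 0.54 267 296 170 224
  row 209 267 295 [267, 268, 269, 292, 293, 294]
  row 211 268 295 [268, 269, 292, 293, 294]
  row 213 268 296 [268, 269, 292, 293, 294, 295]
  row 215 268 296 [268, 269, 270, 293, 294, 295]
  row 217 268 296 [268, 269, 270, 293, 294, 295]
  row 219 268 296 [268, 269, 270, 294, 295]
  row 221 268 271 [268, 269, 270]
  row 223 269 271 [269, 270]
scene tongs 0.15 306 334 241 284
  row 269 308 334 26
  row 271 308 334 26
  row 273 308 333 25
  row 275 308 333 25
  row 277 309 332 23
  row 279 310 331 21
  row 281 312 329 17
  row 283 318 323 [318, 319, 320, 321, 322]
side apple 0.62 296 304 182 190 [ 0.6635 -0.0538  0.086 ]
side tongs 0.73 262 281 184 211
side tongs 0.67 299 368 172 192
pics/c35.png
```

View pics/c35.png

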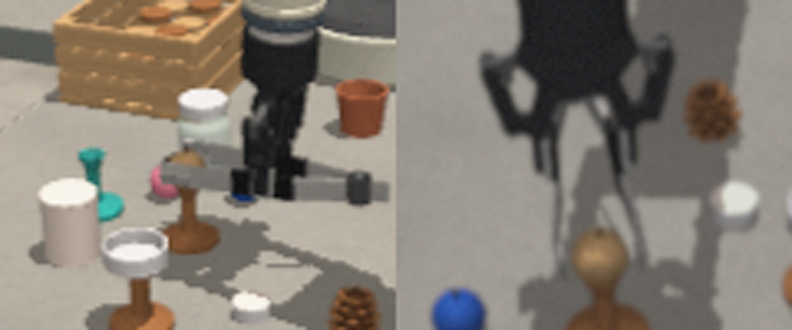

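Run:
```python
from h import *
q=bot.grab_frame("side");p=bot.grab_frame("scene")
for z in(.08,.09,.1): print(z,"near tip side",proj(q,[.5667+.111,-.1005+.03,z]).round(1),"tail",proj(q,[.5667-.125,-.1005,z]).round(1))
print("apple side",proj(q,[.661,-.099,.086]).round(1),proj(q,[.661,-.099,.106]).round(1))
print("scene jaw tip bottom",[proj(p,[.678,y,.0765]).round(1) for y in(-.125,-.075)])
g=proj(q,[.661,-.099,.086]).astype(int); im=q["image"].astype(int)
for r in range(g[1]-14,g[1]+26,2): print(r,[tuple(im[r,c]) for c in range(g[0]-10,g[0]+11,4)])
```

```text
0.08 near tip side [298.4 185.1] tail [367.5 192.6]
0.09 near tip side [298.2 182.5] tail [367.6 189.9]
0.1 near tip side [298.1 179.9] tail [367.8 187.2]
apple side [306.2 180.7] [306.  175.5]
scene jaw tip bottom [array([270.7, 226.3]), array([292.9, 223.7])]
166 [(np.int64(171), np.int64(162), np.int64(149)), (np.int64(174), np.int64(163), np.int64(150)), (np.int64(142), np.int64(139), np.int64(121)), (np.int64(148), np.int64(141), np.int64(127)), (np.int64(172), np.int64(172), np.int64(164)), (np.int64(183), np.int64(187), np.int64(175))]
168 [(np.int64(182), np.int64(174), np.int64(161)), (np.int64(184), np.int64(176), np.int64(163)), (np.int64(163), np.int64(167), np.int64(156)), (np.int64(196), np.int64(202), np.int64(188)), (np.int64(202), np.int64(209), np.int64(196)), (np.int64(199), np.int64(205), np.int64(191))]
170 [(np.int64(180), np.int64(173), np.int64(161)), (np.int64(181), np.int64(174), np.int64(161)), (np.int64(149), np.int64(150), np.int64(140)), (np.int64(176), np.int64(181), np.int64(170)), (np.int64(186), np.int64(191), np.int64(178)), (np.int64(174), np.int64
[... 4128 characters left out ...]
4(47)), (np.int64(111), np.int64(73), np.int64(45)), (np.int64(103), np.int64(68), np.int64(42)), (np.int64(105), np.int64(88), np.int64(73))]
202 [(np.int64(145), np.int64(140), np.int64(138)), (np.int64(220), np.int64(208), np.int64(200)), (np.int64(128), np.int64(84), np.int64(52)), (np.int64(117), np.int64(77), np.int64(45)), (np.int64(104), np.int64(68), np.int64(42)), (np.int64(96), np.int64(80), np.int64(68))]
204 [(np.int64(218), np.int64(211), np.int64(206)), (np.int64(219), np.int64(209), np.int64(203)), (np.int64(128), np.int64(85), np.int64(53)), (np.int64(110), np.int64(73), np.int64(45)), (np.int64(107), np.int64(70), np.int64(44)), (np.int64(108), np.int64(103), np.int64(94))]
```

Jaw pixels match the kinematics: the jaws straddle the apple, centred, about 3 mm high. I'll go down 3 mm and close in stages.

```bash
python3 -m crank '[{"dp":[0,1,-3],"yaw":0,"gripper":0.43},{"dp":[0,0,0],"yaw":0,"gripper":0.46},{"dp":[0,0,0],"yaw":0,"gripper":0.48},{"dp":[0,0,0],"yaw":0,"gripper":0.50},{"dp":[0,0,0],"yaw":0,"gripper":0.51}]'; python3 -m crank '[{"dp":[0,0,0],"yaw":0,"gripper":0.52},{"dp":[0,0,0],"yaw":0,"gripper":0.53},{"dp":[0,0,0],"yaw":0,"gripper":0.54},{"dp":[0,0,0],"yaw":0,"gripper":0.55},{"dp":[0,0,0],"yaw":0,"gripper":0.55}]'; python3 sil.py
```

```text
time_s: 25.6
eef_pos: [0.5676, -0.0997, 0.0759]
eef_rot: [-0.22, 1.497, -0.193]
contact_force: [-0.0, -0.9, -1.1]
width: 0.0418
time_s: 26.1
eef_pos: [0.5677, -0.0999, 0.0763]
eef_rot: [-0.222, 1.497, -0.195]
contact_force: [0.4, -0.1, -0.4]
width: 0.0393
scene apple 0.6 274 291 209 226 [ 0.6643 -0.0966  0.086 ]
scene tongs 0.72 271 292 172 221
  row 206 288 292 [288, 289, 290, 291]
  row 208 288 292 [288, 289, 290, 291]
  row 210 271 292 [271, 272, 289, 290, 291]
  row 212 271 292 [271, 272, 273, 290, 291]
  row 214 272 292 [272, 273, 291]
  row 216 272 292 [272, 273, 291]
  row 218 273 274 [273]
  row 220 273 274 [273]
side apple 0.6 302 312 175 181 [ 0.6673 -0.1201  0.086 ]
side tongs 0.62 300 368 176 194
pics/c39.png
```

```bash
python3 -m crank '[{"dp":[0,0,0],"yaw":0,"gripper":0.56},{"dp":[0,0,0],"yaw":0,"gripper":0.57},{"dp":[0,0,0],"yaw":0,"gripper":0.58},{"dp":[0,0,0],"yaw":0,"gripper":0.60},{"dp":[0,0,0],"yaw":0,"gripper":0.60}]'; python3 sil.py
```

```text
time_s: 26.9
eef_pos: [0.5677, -0.0999, 0.0763]
eef_rot: [-0.222, 1.496, -0.195]
contact_force: [0.2, -0.4, -0.7]
width: 0.0394
scene apple 0.66 274 291 208 226 [ 0.6626 -0.0965  0.086 ]
scene tongs 0.83 278 292 172 213
  row 198 286 289 [286, 287, 288]
  row 200 287 290 [287, 288, 289]
  row 202 287 290 [287, 288, 289]
  row 204 288 291 [288, 289, 290]
  row 206 288 292 [288, 289, 290, 291]
  row 208 289 292 [289, 290, 291]
  row 210 289 292 [289, 290, 291]
  row 212 291 292 [291]
side apple 0.63 297 302 183 189 [ 0.6651 -0.0534  0.086 ]
side tongs 0.94 299 369 175 194
pics/c41.png
```

Width has stalled at 39.4 mm with closure at 0.60, so the jaws are on the apple. Lifting.

```bash
python3 -m crank '[{"dp":[0,0,4],"yaw":0,"gripper":0.60},{"dp":[0,0,8],"yaw":0,"gripper":0.60},{"dp":[0,0,12],"yaw":0,"gripper":0.60},{"dp":[0,0,15],"yaw":0,"gripper":0.60},{"dp":[0,0,15],"yaw":0,"gripper":0.60}]'; python3 -m crank '[{"dp":[0,0,12],"yaw":0,"gripper":0.60},{"dp":[0,0,6],"yaw":0,"gripper":0.60},{"dp":[0,0,0],"yaw":0,"gripper":0.60},{"dp":[0,0,0],"yaw":0,"gripper":0.60},{"dp":[0,0,0],"yaw":0,"gripper":0.60}]'
sed -i 's/g=proj(pp,.*/e=bot.get_state()["eef_pos"]; g=proj(pp,e+[.094,.002,.012])/; s/ys.mean()+.5,.086)/ys.mean()+.5,e[2]+.012)/' sil.py; sed -i 's/np.array(\[.661,-.099,.086\])/ex/; s/\[.094,0,0\]/[.094,.002,.012]/' loc.py; python3 sil.py; python3 loc.py
```

```text
time_s: 27.7
eef_pos: [0.5663, -0.0993, 0.1319]
eef_rot: [-0.215, 1.501, -0.188]
contact_force: [0.2, -0.8, -2.0]
width: 0.039
time_s: 28.2
eef_pos: [0.5681, -0.0997, 0.1569]
eef_rot: [-0.219, 1.493, -0.192]
contact_force: [-0.4, 0.6, -1.2]
width: 0.0392
scene apple 0.58 271 289 181 201 [ 0.6663 -0.0969  0.1685]
scene tongs 0.86 266 292 142 201
  row 186 268 291 [268, 269, 270, 288, 289, 290]
  row 188 269 291 [269, 270, 271, 289, 290]
  row 190 269 291 [269, 270, 271, 289, 290]
  row 192 269 292 [269, 270, 271, 289, 290, 291]
  row 194 269 292 [269, 270, 271, 289, 290, 291]
  row 196 269 291 [269, 270, 271, 272, 289, 290]
  row 198 270 273 [270, 271, 272]
  row 200 271 273 [271, 272]
side tongs 0.84 298 369 154 172
pics/c43.png
[ 0.5681 -0.0997  0.1569] [-0.219  1.493 -0.192] [-0.4 -0.3 -1.3] 0.03927103226979901
tongs_jaws [[305.0, 162.2], [277.1, 192.1]] exp [[304.8, 158.8], [279.4, 189.5]] [ 0.6609 -0.1013  0.1575]
tongs_grip [[332.5, 163.2], [277.1, 164.9]] exp [[331.2, 165.8], [275.5, 167.0]] [ 0.5655 -0.0974  0.1647]
apple_center [[304.0, 159.8], [281.2, 191.6]] exp [[304.8, 158.8], [279.4, 189.5]] [ 0.6645 -0.0949  0.1653]
```

Apple lifted; its image moved from row 217 to row 191. Now I'll carry it over the dish.

```bash
python3 -m crank '[{"dp":[-2,12,0],"yaw":0,"gripper":0.60},{"dp":[-4,22,0],"yaw":0,"gripper":0.60},{"dp":[-5,28,0],"yaw":0,"gripper":0.60},{"dp":[-5,28,0],"yaw":0,"gripper":0.60},{"dp":[-5,28,0],"yaw":0,"gripper":0.60}]'; python3 -m crank '[{"dp":[-3,22,0],"yaw":0,"gripper":0.60},{"dp":[-1,12,0],"yaw":0,"gripper":0.60},{"dp":[0,5,0],"yaw":0,"gripper":0.60},{"dp":[0,0,0],"yaw":0,"gripper":0.60},{"dp":[0,0,0],"yaw":0,"gripper":0.60}]'
python3 sil.py; python3 loc.py; python3 -c "
from h import *
P=[bot.grab_frame(n) for n in('side','scene')]
for t,z in (('dish',.07),('post_stand',0)):
    for p in P: print(t,[(round(d['score'],2),np.round([d['point'][0]*640,d['point'][1]*400]).tolist(),onz(p,d['point'][0]*640,d['point'][1]*400,z)[:2].round(4).tolist()) for d in bot.pinpoint(t,p)[:2]])
"
```

```text
time_s: 29.4
eef_pos: [0.5458, 0.0214, 0.1571]
eef_rot: [-0.213, 1.493, -0.192]
contact_force: [-0.5, 0.9, -2.0]
width: 0.0393
time_s: 29.9
eef_pos: [0.5402, 0.0668, 0.1577]
eef_rot: [-0.198, 1.492, -0.171]
contact_force: [0.1, -0.6, -1.5]
width: 0.0392
scene apple 0.73 347 362 165 183 [0.6387 0.0711 0.1697]
scene tongs 0.73 337 366 131 181
  row 166 341 362 [341, 342, 358, 359, 360, 361]
  row 168 341 344 [341, 342, 343]
  row 170 342 345 [342, 343, 344]
  row 172 343 365 [343, 344, 362, 363, 364]
  row 174 343 366 [343, 344, 345, 362, 363, 364, 365]
  row 176 344 366 [344, 345, 362, 363, 364, 365]
  row 178 362 366 [362, 363, 364, 365]
  row 180 363 364 [363]
side apple 0.62 286 298 175 183 [0.6365 0.0534 0.1696]
side apple 0.33 281 301 199 214 [0.5671 0.2029 0.1696]
side tongs 0.68 283 362 176 196
pics/c47.png
[0.5402 0.0666 0.1576] [-0.194  1.493 -0.168] [-0.2 -0.3 -1.7] 0.03914340921061053
tongs_jaws [[291.9, 183.3], [350.9, 175.4]] exp [[290.5, 181.1], [353.0, 173.0]] [0.6315 0.0651 0.1609]
tongs_grip [[318.2, 187.1], [346.5, 148.6]] exp [[319.7, 189.4], [343.4, 152.7]] [0.5412 0.0739 0.1692]
apple_center [[291.6, 180.4], [353.2, 174.4]] exp [[290.5, 181.1], [353.0, 173.0]] [0.6341 0.0669 0.1688]
dish [(0.72, [290.0, 208.0], [0.6432, 0.0653])]
dish [(0.88, [351.0, 208.0], [0.6431, 0.066]), (0.23, [285.0, 239.0], [0.7155, -0.0975])]
post_stand [(0.54, [290.0, 227.0], [0.6471, 0.0663])]
post_stand [(0.72, [347.0, 225.0], [0.6307, 0.0638])]
```

```bash
python3 -m crank '[{"dp":[1,-1,-4],"yaw":0,"gripper":0.60},{"dp":[0,0,-6],"yaw":0,"gripper":0.60},{"dp":[0,0,-4],"yaw":0,"gripper":0.60},{"dp":[0,0,0],"yaw":0,"gripper":0.60},{"dp":[0,0,0],"yaw":0,"gripper":0.60}]'
python3 loc.py; python3 sil.py; python3 -c "
from h import *
s=bot.get_state();print(s['qvel'].round(4),s['time_s'],s['eef_pos'])
p=bot.grab_frame('wrist')
for t,z in (('cone',0),('tealight',0),('dish',.07)): print(t,[(round(d['score'],2),onz(p,d['point'][0]*640,d['point'][1]*400,z)[:2].round(3).tolist()) for d in bot.pinpoint(t,p)[:1]])"
```

```text
time_s: 31.4
eef_pos: [0.5409, 0.0662, 0.1417]
eef_rot: [-0.196, 1.493, -0.169]
contact_force: [1.1, -0.8, -1.9]
width: 0.0394
[0.5409 0.0662 0.1417] [-0.196  1.493 -0.169] [ 1.1 -0.8 -1.9] 0.03937298550426816
tongs_jaws [[290.7, 188.3], [353.2, 181.4]] exp [[290.6, 185.7], [352.5, 178.7]] [0.6345 0.0702 0.1455]
tongs_grip [[317.2, 190.6], [344.5, 156.2]] exp [[319.6, 194.0], [343.1, 158.2]] [0.5478 0.0679 0.1528]
apple_center [[288.1, 186.6], [356.8, 182.5]] exp [[290.6, 185.7], [352.5, 178.7]] [0.6426 0.0746 0.1506]
scene apple 0.76 345 363 171 189 [0.6417 0.0701 0.1542]
scene apple 0.29 336 365 136 187 [0.576  0.0764 0.1542]
scene tongs 0.96 336 365 136 186
  row 171 339 361 [339, 340, 341, 342, 357, 358, 359, 360]
  row 173 340 361 [340, 341, 342, 343, 360]
  row 175 340 345 [340, 341, 342, 343, 344]
  row 177 341 346 [341, 342, 343, 344, 345]
  row 179 342 346 [342, 343, 344, 345]
  row 181 343 364 [343, 344, 345, 346, 362, 363]
  row 183 344 364 [344, 345, 362, 363]
  row 185 362 364 [362, 363]
side apple 0.54 286 298 179 187 [0.6378 0.0526 0.1541]
side tongs 0.78 283 361 180 202
pics/c55.png
[ 0.0027  0.0023  0.0006 -0.0005 -0.0006 -0.001 ] 32.1 [0.54100734 0.06616962 0.14205802]
cone [(0.58, [0.44, 0.013])]
tealight [(0.8, [0.545, 0.013])]
dish [(0.75, [0.635, 0.067])]
```

Apple is at about (0.638, 0.069, 0.152) and the dish at (0.637, 0.066), both still. The bystanders I checked (cone, tealight) haven't moved. Handing in.

```bash
python3 -c "
from bench import bot
print(bot.close_job())"
```

```text
the job is handed in; nothing more can be done
None
```

I stood the dish on the post and released it. I then gripped the tongs, closed them on the apple and lifted it off its stand. I handed the job in at about 32 s with the apple still held over the dish; the hand-in gave no verdict.

**Last checks:**
- **Dish:** found at about (0.635–0.638, 0.066). The post is at about (0.637, 0.066), so the offset is a few mm against the 13 mm allowed. It looked level in the wrist picture taken after release.
- **Apple:** held at about (0.638, 0.069), centre about 0.152 m above the bench, with roughly 40 mm clear above the dish rim.
- **Grip and stillness:** finger opening steady at 39 mm on the tongs, and joint speeds nearly zero.
- **Bystanders:** cone and tealight were within a few mm of their first readings. I did not measure the others again at the end.

**What disagreed:**
- **Apple position:** single-camera readings scattered by about 8 mm, and one side-view silhouette put the apple's y about 17 mm off the others. The triangulated fix was (0.643, 0.075, 0.151). All but that one silhouette are within the 22 mm limit.
- **Opening gauge:** it read about 2–3 mm low on known widths.
- **Tool tilt:** the tool tilted about 0.06–0.09 rad during the moves and could not be corrected, so the tongs may be pitched or rolled by a degree or so.
- **Final look:** I had used up the picture views, so the last pose was checked only by network detections, not by eye.

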